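# Hold a bevelled strainer bar home in the squaring jig

## Robot

A 6-joint arm with a two-finger parallel gripper is mounted at the origin on the work surface. World frame = base frame: x ahead of the robot, y to its left, z up, the work surface at z = 0. Lengths are in m, angles in rad, forces in N, time in s.
With the tool pointing down it reaches from about 0.3 to 0.875 m from the base axis. Payload 4.2 kg.
Tool frame: the origin (TCP) lies at the very end of the fingers, on their centre line; the grasp point (between the pads) lies 19 mm behind it; z points along the fingers, y is the line along which they close (so a half turn about z gives the same grasp; the last joint's range is limited). The gripper opens to 85 mm and grips with 20 to 120 N. Pads are 22 mm wide; open, the fingers measure 114 mm over their backs; the gripper's body (76 mm by 85 mm) begins 54 mm behind the grasp point. The pads swing forward as they close: fully open they stand 13 mm farther back than shut.
Start: joints at [1.258, 0.32, 1.565, -0, 1.257, -0.02], TCP at [0.166, 0.551, 0.231] pointing down, gripper open.
Joint ranges: [-3.11, 3.11], [-0.84, 2.01], [0.21, 2.61], [-1.34, 4.49], [0.05, 2.63], [-2.56, 2.56]. Speed limits (rad/s): [2.57, 2.57, 3.14, 3.14, 3.14, 3.14].

## Interface

Orientations are given as a 3x3 rotation matrix whose columns are the frame's x, y, z axes.
In Python, from cell import arm gives the robot as it stands. The module is installed in compiled form; this text tells all that it offers.
- The arm moves only by the shell command python3 -m creep 'ROWS' [FORCE]. ROWS is text: rows parted by semicolons, each of 7 numbers parted by spaces: the closure, from 0 (fully open) to 1 (shut), then the shift along the tool's x, y, z scaled (see below), then the turn, a rotation vector about the tool's x, y, z scaled (see below). In form: gripper x y z rx ry rz; .... A call has 1 to 12 rows; each row shifts and turns the commanded pose from where the row before left it, along the tool's axes as they then stand; what a row does not reach is not made up. The controller multiplies each number of a shift by 0.06 m and each number of a turn by pi/2 rad. A row lasts 1/8 s, in which the tool goes at most 62.5 mm and 10.7 degrees, less where a joint would pass 70% of its speed; a pose out of reach is approached as far as the arm can. A call with a number of a shift or a turn outside -1 to 1 is refused whole. A call with a gripper value outside its range is refused whole. The fingers move at their own pace and stop on an object; FORCE is the grip in N (left out, the last holds). Time passes only in rows, so rows that do not move let the fingers close. It gives the time, the measured TCP pose, the force, the opening and the grip force at its end, in the units of the state.
- arm.sense(): the state, without advancing time (a new reading comes with each control period).
- arm.get_image(name): name is "side" or "top"; returns a dict with "color" (400x640x3 uint8, red, green, blue), "fx", "fy", "cx", "cy" (pixels), "camera_from_world" (4x4, takes a point from world to camera coordinates). Camera axes: x right, y down, z forward; pixel columns grow to the right and rows downward; lengths in m; the calibration is good to about 2 mm. A picture is of the moment at which its call begins. There is no depth.
- arm.finish_job(): hands the job in; it is judged then, once.
Trained networks look in a picture, given as the dict that the camera call returned (one of the last four; its "shot" number tells which), for a name from the list of things; names that differ only in an ending like _2 or _b are one class to them, and where a whole thing is asked for, a point or a joint stands for the part that bears it (a point fixed in the world has none). Each returns a list of dicts, best first, with "score" (0 to 1); they miss things now and then, are a little off and sometimes report something else, mostly with a low value. They report only what shows in the picture. A call takes as long as a camera call.
- arm.recognise(picture, target): "point" ([column, row] in pixels, amid what is visible of it).
The state is a dict: "t": time; "joint_pos": joint angles; "qvel": joint speeds; "effort": joint torques, N m; "tool_pos": TCP position; "tcp_rot": TCP orientation; "ft_force": force on the tool from outside, world axes, zero at the start; "ft_torque": the same for the moment, N m; "width": finger opening in m; "gripper_force": force on a finger pad.
Only numpy, scipy, OpenCV 4.12 (cv2) and the standard library are available. Lean on these libraries where they do the work, as an engineer would, in place of code of your own. Each camera call takes 0.05 s, during which the arm holds its last target. There are 200 camera calls.

## Task

Take the bevelled strainer bar to the squaring jig and lay it flat on the bed with its bevel away from the fence, its square back flush along the fence and its end touching the blue stop block. Then hold it there by pushing diagonally on the bevel, down and towards the fence at once, firmly but gently (about 20 N, well under 40 N): the program finishes while still holding that push. Leave the dark plain bar and everything else on the table where it is.

Things in the scene. Friction and masses are not known exactly. Their poses are not given: they have to be found in the camera images.
- bar: The work: loose mid-brown wooden bar with a paler bevel, 48 (x) by 150 (y, its length) by 30 mm high, about 130 g. Origin: centre of underside. Its -x side is upright for 16 mm, then slopes in at 45 degrees (bevel, 14 mm in and up) to the 34 mm wide top; +x side: square upright back. Starts flat on the table, bevel roughly to the robot, in one of two places shared with the plain bar.
- bar_back (a point): Lower edge of the bar's square back, middle of its length: 24 mm along the bar's +x from its origin. Axes as the bar.
- bar_end (a point): The bar's end that goes to the stop: 75 mm along the bar's +y from its origin, at the underside. Axes as the bar.
- bar_bevel (a point): Middle of the bevel face: 17 mm along the bar's -x and 23 mm above the underside. The face's outward normal is 45 degrees between the bar's -x and +z.
- jig: The squaring jig, fixed on the table, turned up to 0.3 rad. Origin: centre of its underside on the table. Its +x points from the open side (robot's side) to the fence, its +y to the stop block.
- jig_corner (a point): Inside corner of the jig, where bed top, fence face and stop face meet: (65, 115, 12) mm from the jig's origin. Axes as the jig: fence face is the plane x = 0, stop face y = 0, bed top z = 0. The bar goes to negative x and y, its axes parallel to these, its origin at (-24, -75, 0) mm.
- bed: The jig's grey bed plate, 170 (x) by 280 (y) by 12 mm thick, centred on the jig's origin; 150 mm of it are free in front of the fence. Fixed. The bar slides on it with a friction of about 0.6, which takes part of a push towards the fence. Same origin and axes as the jig.
- fence: The jig's aluminium fence, a fixed bar 20 mm thick and 280 mm long along the bed's +x edge, 40 mm high above the bed (10 mm higher than the bar). Same origin and axes as the jig.
- stop: The jig's blue stop block, fixed at the +y end of the bed: 25 mm thick, 40 mm high above the bed, reaching 90 mm out from the fence face. Same origin and axes as the jig.
- plain_bar: Bystander: dark brown bar of 48 by 150 by 30 mm with no bevel, loose on the table in the other place. Origin: centre of its underside.
- spool_a: Bystander: beige thread spool, 28 mm across, 46 mm tall, standing. Origin: centre of its foot.
- spool_b: Bystander: brown thread spool, 28 mm across, 46 mm tall, standing. Origin: centre of its foot.
- spool_c: Bystander: red-brown thread spool, 28 mm across, 46 mm tall, standing. Origin: centre of its foot.
- thread_cone: Bystander: beige cone of thread, 80 mm across the foot, 135 mm tall. Origin: centre of its foot.
- pin_dish: Bystander: blue pin dish, 100 mm across, 30 mm tall. Origin: centre of its foot.
- needle_block: Bystander: white foam block with needles, 50 by 60 by 30 mm, needles to 55 mm. Origin: centre of its underside.
- scissors: Bystander: scissors with blue rings, lying flat, about 185 mm long along its x, 10 mm high. Origin: near the pivot, on the table.

How it is judged:
By the outcome, as a careful person would: the job done as asked, in the order asked, and still so for the second after the job is handed in, while the arm keeps its last pose, push and grip.
It also fails if it takes over 56 s, if anything falls off the work surface, if the arm or the gripper's body presses on something with over 40 N, if the wrist force passes 120 N, or if a joint passes its speed limit or range.

## Working session

There is one attempt and no reset: what is moved stays moved. The work goes in short steps, Python scripts to look and compute and a shell command to move; the robot and the scene stay as the last step left them, time stands still between calls to the robot, and variables do not carry over. Pictures are saved under pics/ and viewed, at most 10 in all, crops included, and the job is handed in when it is done.

```bash
mkdir -p pics
cat > h.py <<'E'
import numpy as np, cv2
from cell import arm
def ray(im,p):
    T=np.array(im["camera_from_world"]);R,t=T[:3,:3],T[:3,3]
    d=R.T@np.array([(p[0]-im["cx"])/im["fx"],(p[1]-im["cy"])/im["fy"],1.]);return -R.T@t,d
def at_z(im,p,z):
    o,d=ray(im,p);return o+d*(z-o[2])/d[2]
def proj(im,P):
    T=np.array(im["camera_from_world"]);c=T[:3,:3]@np.array(P)+T[:3,3]
    return np.array([im["fx"]*c[0]/c[2]+im["cx"],im["fy"]*c[1]/c[2]+im["cy"]])
def save(im,n,crop=None,s=1):
    a=im["color"][:,:,::-1]
    if crop: a=a[crop[1]:crop[3],crop[0]:crop[2]]
    cv2.imwrite("pics/"+n,cv2.resize(a,None,fx=s,fy=s,interpolation=cv2.INTER_CUBIC))
E
python3 - <<'E'
from h import *
for n in ("top","side"):
    im=arm.get_image(n); save(im,n+"0.png")
    print(n,np.round(ray(im,(320,200))[0],3),im["fx"])
    for k in ["bar","plain_bar","jig","stop","fence","bed","bar_back","bar_end","bar_bevel","jig_corner","spool_a","thread_cone","pin_dish","needle_block","scissors"]:
        r=arm.recognise(im,k)[:3]
        print(k,[(np.round(q["point"]),round(q["score"],2),np.round(at_z(im,q["point"],0.02)[:2],3)) for q in r])
s=arm.sense();print(s["t"],s["tool_pos"],np.round(s["tcp_rot"],3),s["width"])
E
```

```text
top [ 0.343 -0.01   1.251] 404.4665245267235
bar [(array([388., 239.]), 0.92, array([ 0.466, -0.236]))]
plain_bar [(array([395., 192.]), 0.69, array([ 0.61, -0.27]))]
jig [(array([266., 221.]), 0.81, array([0.542, 0.136]))]
stop [(array([226., 208.]), 0.61, array([0.591, 0.257]))]
fence [(array([271., 197.]), 0.58, array([0.615, 0.117])), (array([386., 240.]), 0.53, array([ 0.462, -0.228])), (array([266., 220.]), 0.37, array([0.543, 0.133]))]
bed [(array([271., 228.]), 0.96, array([0.519, 0.121]))]
bar_back [(array([387., 242.]), 0.97, array([ 0.457, -0.231]))]
bar_end [(array([387., 241.]), 0.9, array([ 0.46 , -0.232]))]
bar_bevel [(array([389., 241.]), 0.9, array([ 0.459, -0.236]))]
jig_corner [(array([267., 222.]), 0.75, array([0.538, 0.131]))]
spool_a [(array([269., 155.]), 0.65, array([0.755, 0.118])), (array([352., 154.]), 0.53, array([ 0.741, -0.145]))]
thread_cone [(array([159., 205.]), 0.67, array([0.611, 0.465]))]
pin_dish [(array([299., 147.]), 0.74, array([0.775, 0.023]))]
needle_block [(array([170., 279.]), 0.97, array([0.383, 0.429]))]
scissors [(array([449., 216.]), 0.
[... 704 characters left out ...]
 array([ 0.452, -0.25 ]))]
jig_corner [(array([284., 191.]), 0.9, array([0.529, 0.095]))]
spool_a [(array([400., 218.]), 0.58, array([ 0.759, -0.177])), (array([383., 210.]), 0.43, array([ 0.738, -0.129])), (array([265., 131.]), 0.25, array([0.628, 0.512]))]
thread_cone [(array([265., 130.]), 0.8, array([0.631, 0.521]))]
pin_dish [(array([366., 179.]), 0.95, array([0.784, 0.028])), (array([313., 269.]), 0.69, array([ 0.462, -0.236]))]
needle_block [(array([206., 156.]), 0.61, array([0.371, 0.428]))]
scissors [(array([354., 332.]), 0.84, array([ 0.456, -0.425]))]
1.6 [0.16596209 0.55053486 0.23134976] [[-0.957  0.289  0.   ]
 [ 0.289  0.957  0.   ]
 [-0.     0.    -1.   ]] 0.08540971909046888
```

Run:
```python
import cv2
a=cv2.imread("pics/top0.png");cv2.imwrite("pics/t1.png",cv2.resize(a[170:280,200:440],None,fx=3.33,fy=3.33,interpolation=cv2.INTER_CUBIC))
a=cv2.imread("pics/side0.png");cv2.imwrite("pics/s1.png",cv2.resize(a[120:300,200:440],None,fx=3.33,fy=3.33,interpolation=cv2.INTER_CUBIC))
```

```text
(no output)
```

View pics/t1.png

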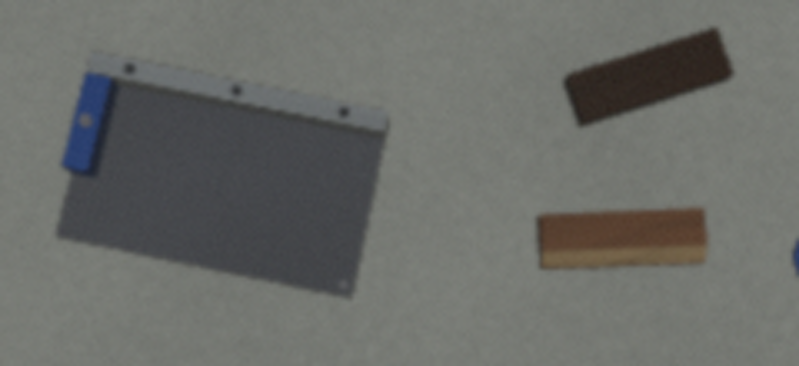

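View pics/s1.png

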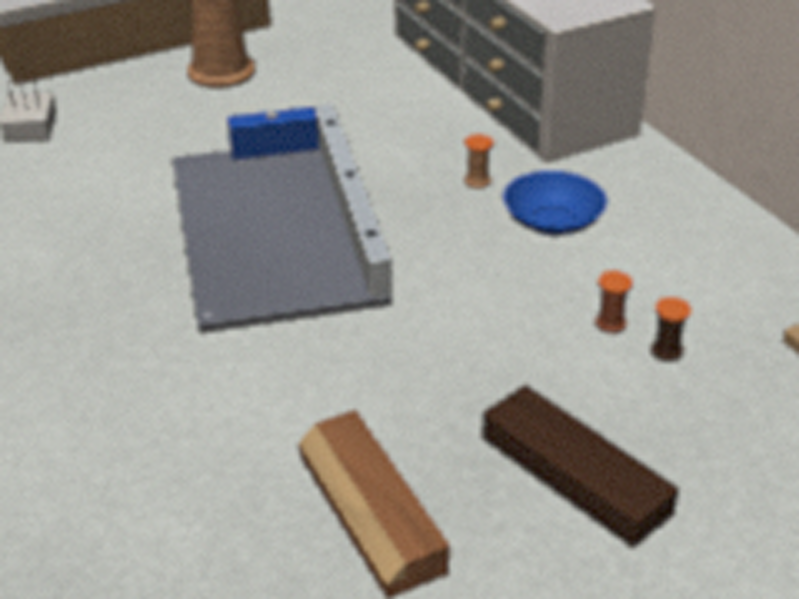

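The top crop shows the jig at left: fence along its upper edge, blue stop at upper left. The work bar is at lower right, around full-image pixel (388,241), with its pale bevel towards the robot. The dark plain bar is above it at (395,192). The side view agrees. Next I fit the poses.

```bash
cat > fit.py <<'E'
from h import *
from scipy.optimize import minimize,least_squares
def Rz(a): return np.array([[np.cos(a),-np.sin(a),0],[np.sin(a),np.cos(a),0],[0,0,1]])
BV=np.array([[x,y,z] for y in(-.075,.075) for x,z in((-.024,0),(.024,0),(.024,.03),(-.010,.03),(-.024,.016))])
def fit_bar(ims,guess,z0=0.,verts=BV,hsv=((0,75,60),(25,255,255)),R=45):
    ms=[]
    for im in ims:
        h=cv2.cvtColor(im["color"],cv2.COLOR_RGB2HSV);m=cv2.inRange(h,*hsv)
        c=proj(im,[guess[0],guess[1],z0+.015]);w=np.zeros_like(m);cv2.circle(w,tuple(int(v) for v in c),R,255,-1)
        m=cv2.morphologyEx(m&w,cv2.MORPH_OPEN,np.ones((2,2)));ms.append(cv2.resize(m,None,fx=4,fy=4,interpolation=cv2.INTER_LINEAR)>127)
    def cost(p):
        e=0
        for im,m in zip(ims,ms):
            P=verts@Rz(p[2]).T+[p[0],p[1],z0]
            q=np.array([proj(im,v) for v in P])*4+1.5
            k=np.zeros(m.shape,np.uint8);cv2.fillConvexPoly(k,cv2.convexHull((q*16).astype(np.int32)),1,shift=4)
            e+=1-(m&(k>0)).sum()/(m|(k>0)).sum()
        return e
    g=np.array(guess,float)
    for s in (.02,.006): 
        r=minimize(cost,g,method="Nelder-Mead",options=dict(initial_simplex=g+np.vstack([np.zeros(3),np.diag([s,s,s*8])]),xatol=1e-4,fatol=1e-4));g=r.x
    return g,r.fun
E
python3 - <<'E'
from fit import *
a=arm.get_image("top");b=arm.get_image("side")
for s in ([a,b],[a],[b]): print("bar",fit_bar(s,(.462,-.236,0.)))
o=3.333
tp=lambda u,v:np.array([200+(u+.5)/o-.5,170+(v+.5)/o-.5]); sp=lambda u,v:np.array([200+(u+.5)/o-.5,120+(v+.5)/o-.5])
obs=[(a,tp(58,237),(-85,140,12)),(a,tp(352,297),(-85,-140,12)),(a,tp(388,118),(85,-140,52)),(a,tp(90,52),(85,140,52)),(a,tp(64,168),(-25,140,52)),(a,tp(95,174),(-25,115,52)),
(b,sp(174,158),(-85,140,12)),(b,sp(202,320),(-85,-140,12)),(b,sp(319,107),(65,140,52)),(b,sp(390,258),(85,-140,52)),(b,sp(367,268),(65,-140,52)),(b,sp(230,117),(-25,115,52))]
f=lambda p:np.concatenate([proj(i,Rz(p[2])@np.array(v)/1000+[p[0],p[1],0])-q for i,q,v in obs])
r=least_squares(f,[.54,.13,-.2],loss="soft_l1");print(r.x,np.round(r.fun.reshape(-1,2),1).tolist())
p=r.x;c=Rz(p[2])@[.065,.115,.012]+[p[0],p[1],0];print("corner",c)
print(arm.sense()["t"])
E
```

```text
bar (array([ 0.45805406, -0.2308416 , -0.01624122]), np.float64(0.24129826863975368))
bar (array([ 0.45580009, -0.23259352, -0.0018704 ]), np.float64(0.12313188014872056))
bar (array([ 0.45989172, -0.23074998, -0.0441865 ]), np.float64(0.09762092473218009))
[ 0.53651405  0.13247098 -0.26378504] [[-0.6, -0.2], [0.3, 0.8], [1.1, -1.8], [0.8, -0.5], [-0.6, -0.5], [-1.8, -0.6], [-0.8, -0.2], [-1.8, 1.8], [-1.4, -0.3], [0.5, 0.7], [0.5, -1.3], [-0.2, 3.4]]
corner [0.6292504  0.22654526 0.012     ]
1.7
```

```bash
cat >> fit.py <<'E'
def box(x0,x1,y0,y1,z0,z1): return np.array([[x,y,z] for x in(x0,x1) for y in(y0,y1) for z in(z0,z1)])/1000
STOP=box(-25,65,115,140,12,52);FEN=box(65,85,-140,140,12,52);BED=box(-85,85,-140,140,0,12)
def overlay(im,items,crop,s=5):
    x0,y0,x1,y1=crop;a=cv2.resize(np.ascontiguousarray(im["color"][y0:y1,x0:x1,::-1]),None,fx=s,fy=s,interpolation=cv2.INTER_CUBIC)
    for V,p,z in items:
        q=np.array([proj(im,v) for v in V@Rz(p[2]).T+[p[0],p[1],z]]);q=((q-[x0,y0]+.5)*s-.5)
        cv2.polylines(a,[cv2.convexHull(q.astype(np.int32))],True,(0,255,0),1)
    return a
E
python3 - <<'E'
from fit import *
a=arm.get_image("top");b=arm.get_image("side")
J=(.5365,.1325,-.2638)
it=[(BV,(.458,-.2308,-.016),0),(STOP,J,0),(FEN,J,0),(BED,J,0)]
A=overlay(a,it,(210,175,430,260),3);A=cv2.resize(A,(800,309))
B=overlay(b,it,(240,145,350,305),4);B=cv2.resize(B,(440,640))[:,:]
C1=overlay(a,it,(210,180,320,260),4);C2=overlay(a,it,(360,225,415,255),8)
C3=overlay(b,it,(245,145,325,225),4);C4=overlay(b,it,(285,240,340,305),4)
W=np.zeros((600,800,3),np.uint8)
for im,(x,y) in ((C1,(0,0)),(C2,(0,330)),(C3,(460,0)),(C4,(460,330))):
    h=min(im.shape[0],600-y);W[y:y+h,x:x+im.shape[1]]=im[:h]
cv2.imwrite("pics/ov1.png",W)
m=cv2.cvtColor(b["color"],cv2.COLOR_RGB2HSV)
for p in ((315,268),(302,265),(330,288),(305,290)):print(m[p[1],p[0]])
print(np.round(a["camera_from_world"],3).tolist())
E
```

```text
[ 12 132 135]
[ 17 103 185]
[ 12 138  72]
[ 40   8 189]
[[-0.056, -0.998, -0.003, 0.013], [-0.978, 0.055, -0.202, 0.589], [0.202, -0.008, -0.979, 1.156], [0.0, 0.0, 0.0, 1.0]]
```

View pics/ov1.png

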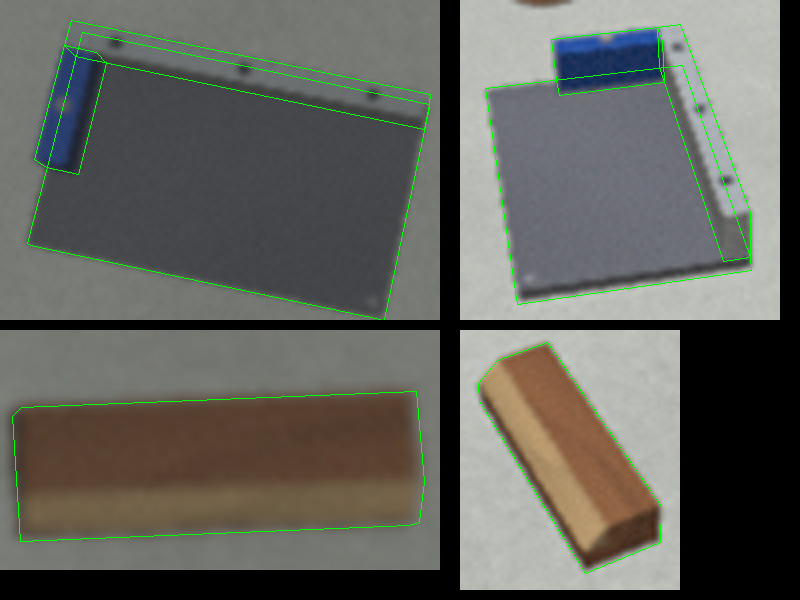

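The overlays show the bar fit hugging the bar in both views. The jig fit is good to about 1–2 mm.

```bash
cat > go.py <<'E'
import sys;from h import *
from scipy.spatial.transform import Rotation as Ro
BAR=(.4575,-.231,-.016);JIG=(.5365,.1325,-.2638)
def Rz(a): return np.array([[np.cos(a),-np.sin(a),0],[np.sin(a),np.cos(a),0],[0,0,1]])
def down(yaw,tilt=0):  # tool y along yaw dir, tool z down; tilt leans z towards +y
    c=np.array([[0,1,0],[1,0,0],[0,0,-1.]])
    return Rz(yaw)@c@Ro.from_euler("x",-tilt).as_matrix()
def J(p): return Rz(JIG[2])@(np.array(p)+[.065,.115,.012])+[JIG[0],JIG[1],0]  # corner coords -> world
def plan(pos,R):
    s=arm.sense();R0=np.array(s["tcp_rot"]);d=np.array(pos)-s["tool_pos"]
    print("turn",np.round(Ro.from_matrix(R0.T@R).as_rotvec()/(np.pi/2),3),"shift now-axes",np.round(R0.T@d/.06,2),"after-turn axes",np.round(R.T@d/.06,2))
    print("t",s["t"],"pos",np.round(s["tool_pos"],4),"q",np.round(s["joint_pos"],2),"F",np.round(s["ft_force"],1),"w",round(s["width"],4))
E
python3 -c "
from go import *
plan((BAR[0],BAR[1],.13),down(BAR[2]))"; python3 -m creep '0 0 0 0 0 0 0.103; 0 0 0 0 0 0 0.103; 0 0 0 0 0 0 0.103; 0 0 0 0 0 0 0.103; 0 0 0 0 0 0 0.103; 0 0 0 0 0 0 0.103; 0 0 0 0 0 0 0.103; 0 0 0 0 0 0 0.102' 40;  python3 -c "
from go import *
plan((BAR[0],BAR[1],.13),down(BAR[2]))"
```

```text
turn [ 0.    -0.     0.824] shift now-axes [ -8.41 -11.07   1.69] after-turn axes [-12.95   5.07   1.69]
t 1.8 pos [0.166  0.5505 0.2313] q [ 1.26  0.32  1.56 -0.    1.26 -0.02] F [-0.4  0.1  0.4] w 0.0852
t: 2.8
tool_pos: [0.166, 0.5506, 0.2314]
tcp_rot: [[0.02, 1.0, 0.0], [1.0, -0.02, 0.0], [0.0, 0.0, -1.0]]
ft_force: [0.5, -1.4, -0.4]
width: 0.0855
gripper_force: 0.0
turn [ 0.    -0.    -0.003] shift now-axes [-12.93   5.12   1.69] after-turn axes [-12.95   5.07   1.69]
t 2.8 pos [0.166  0.5506 0.2314] q [1.26 0.32 1.56 0.   1.26 1.28] F [ 0.5 -1.4 -0.4] w 0.0855
```

```bash
python3 -m creep '0 -0.76 0.3 0 0 0 0; 0 -0.76 0.3 0 0 0 0; 0 -0.76 0.3 0 0 0 0; 0 -0.76 0.3 0 0 0 0; 0 -0.76 0.3 0 0 0 0; 0 -0.76 0.3 0 0 0 0; 0 -0.76 0.3 0 0 0 0; 0 -0.76 0.3 0 0 0 0; 0 -0.76 0.3 0 0 0 0; 0 -0.76 0.3 0 0 0 0; 0 -0.76 0.3 0 0 0 0; 0 -0.76 0.3 0 0 0 0' >/dev/null; python3 -m creep '0 -0.76 0.3 0 0 0 0; 0 -0.76 0.3 0.2 0 0 0; 0 -0.76 0.3 0.5 0 0 0; 0 -0.76 0.3 0.5 0 0 0; 0 -0.76 0.3 0.4 0 0 0; 0 0 0 0 0 0 0';  python3 -c "
from go import *
plan((BAR[0],BAR[1],.003),down(BAR[2]))"
```

```text
t: 5.05
tool_pos: [0.4605, -0.2313, 0.1332]
tcp_rot: [[0.018, 1.0, -0.003], [1.0, -0.018, 0.001], [0.001, -0.003, -1.0]]
ft_force: [0.1, 1.4, 1.3]
width: 0.0853
gripper_force: 0.0
turn [-0.002 -0.001 -0.001] shift now-axes [ 0.   -0.04  2.17] after-turn axes [ 0.   -0.05  2.17]
t 5.05 pos [ 0.4605 -0.2313  0.1332] q [-0.49  0.31  1.84 -0.    0.99 -0.47] F [0.1 1.4 1.3] w 0.0853
```

```bash
python3 -m creep '0 0 -0.05 0.4 0 0 0; 0 0 0 0.4 0 0 0; 0 0 0 0.4 0 0 0; 0 0 0 0.4 0 0 0; 0 0 0 0.3 0 0 0; 0 0 0 0.2 0 0 0; 0 0 0 0.07 0 0 0; 0 0 0 0 0 0 0' ;  python3 -c "
from go import *
plan((BAR[0],BAR[1],.003),down(BAR[2]))
im=arm.get_image('side');save(im,'s2.png',(240,180,400,310),5)"
```

```text
t: 6.05
tool_pos: [0.4577, -0.2289, 0.0055]
tcp_rot: [[0.015, 1.0, 0.001], [1.0, -0.015, -0.0], [-0.0, 0.001, -1.0]]
ft_force: [-0.4, 0.3, -0.8]
width: 0.0852
gripper_force: 0.0
turn [0.    0.    0.001] shift now-axes [-0.03 -0.    0.04] after-turn axes [-0.03 -0.    0.04]
t 6.05 pos [ 0.4577 -0.2289  0.0055] q [-0.49  0.48  1.99  0.    0.67 -0.47] F [-0.4  0.3 -0.8] w 0.0852
```

View pics/s2.png

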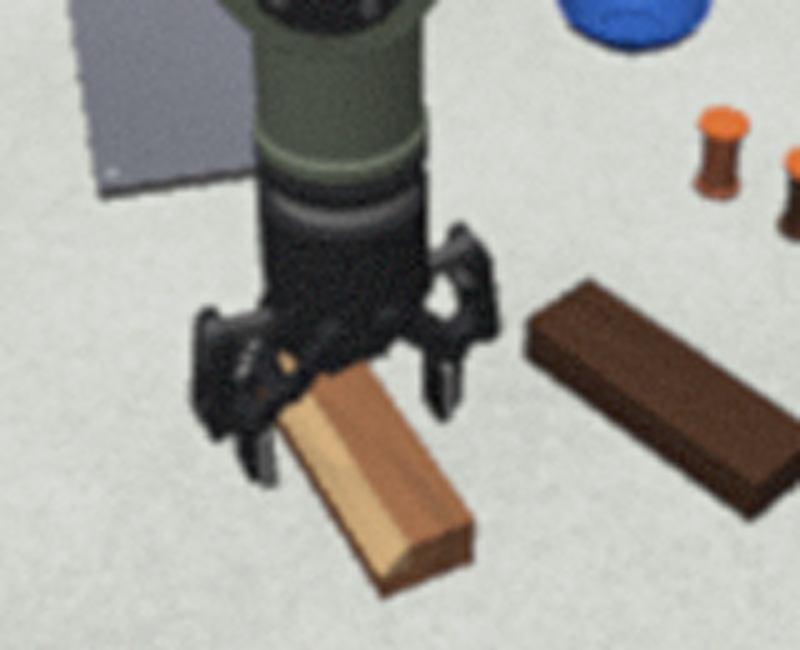

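```bash
python3 -m creep '0 -0.03 0 0.07 0 0 0; 1 0 0 0 0 0 0; 1 0 0 0 0 0 0; 1 0 0 0 0 0 0; 1 0 0 0 0 0 0; 1 0 0 0 0 0 0; 1 0 0 0 0 0 0; 1 0 0 0 0 0 0; 1 0 0 0 0 0 0' 50; python3 -m creep '1 0 0 -0.2 0 0 0; 1 0 0 -0.4 0 0 0; 1 0 0 -0.4 0 0 0; 1 0 0 -0.5 0 0 0; 1 0 0 0 0 0 0'; python3 -c "
from go import *
plan(J((-.07,-.12,.12)),down(JIG[2]))
im=arm.get_image('side');save(im,'s3.png',(220,140,420,290),4)"
```

```text
t: 7.22
tool_pos: [0.4579, -0.231, 0.0013]
tcp_rot: [[0.015, 1.0, 0.001], [1.0, -0.015, -0.0], [-0.0, 0.001, -1.0]]
ft_force: [1.4, 1.2, 5.0]
width: 0.0466
gripper_force: 52.5
t: 7.85
tool_pos: [0.4585, -0.2314, 0.0929]
tcp_rot: [[0.015, 1.0, 0.004], [1.0, -0.015, -0.002], [-0.002, 0.004, -1.0]]
ft_force: [0.1, 0.0, -1.5]
width: 0.0467
gripper_force: 51.7
turn [0.003 0.001 0.159] shift now-axes [ 6.02  1.11 -0.66] after-turn axes [ 6.11 -0.41 -0.65]
t 7.85 pos [ 0.4585 -0.2314  0.0929] q [-0.49  0.35  1.9   0.    0.88 -0.48] F [ 0.1  0.  -1.5] w 0.0467
```

View pics/s3.png

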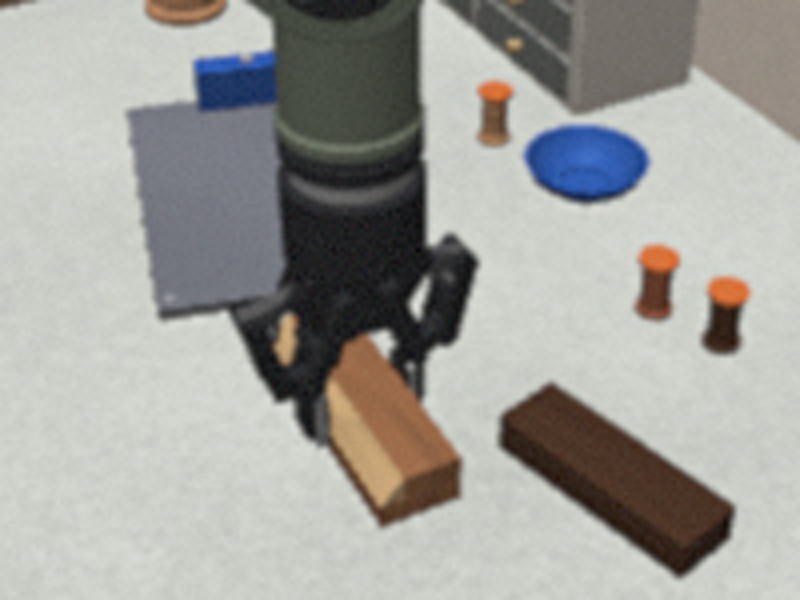

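The bar is held level in the gripper. The dark bar has not been disturbed.

```bash
python3 -m creep '1 0 0 0 0 0 0.08; 1 0 0 0 0 0 0.08; 1 0.5 -0.03 0 0 0 0; 1 0.7 -0.03 0 0 0 0; 1 0.7 -0.03 0 0 0 0; 1 0.7 -0.03 0 0 0 0; 1 0.7 -0.04 0 0 0 0; 1 0.7 -0.04 0 0 0 0; 1 0.7 -0.04 0 0 0 0; 1 0.7 -0.04 0 0 0 0; 1 0.7 -0.04 0 0 0 0; 1 0.26 0 0 0 0 0'; python3 -m creep '1 0 0 0 0 0 0;1 0 0 0 0 0 0' >/dev/null; python3 -c "
from go import *
plan(J((-.065,-.105,.003)),down(JIG[2]))"
```

```text
t: 9.4
tool_pos: [0.5385, 0.1441, 0.0892]
tcp_rot: [[0.261, 0.965, -0.003], [0.965, -0.261, -0.001], [-0.001, -0.003, -1.0]]
ft_force: [0.1, -0.5, -1.2]
width: 0.0468
gripper_force: 51.6
turn [-0.001  0.001 -0.002] shift now-axes [0.02 0.01 1.25] after-turn axes [0.02 0.01 1.25]
t 9.65 pos [0.5385 0.1411 0.0903] q [ 0.24  0.42  1.8  -0.    0.92  0.5 ] F [-0.2 -0.5 -0.9] w 0.0468
```

```bash
python3 -m creep '1 0 0 0.3 0 0 0; 1 0 0 0.3 0 0 0; 1 0 0 0.3 0 0 0; 1 0 0 0.2 0 0 0; 1 0 0 0.15 0 0 0; 1 0 0 0 0 0 0;1 0 0 0 0 0 0'; python3 -c "
from go import *
plan(J((-.065,-.075,.003)),down(JIG[2]))
a=arm.get_image('top');b=arm.get_image('side')
W=np.zeros((600,800,3),np.uint8)
for im,c,x in((a,(215,175,315,275),0),(b,(240,130,340,230),400)):W[:400,x:x+400]=cv2.resize(np.ascontiguousarray(im['color'][c[1]:c[3],c[0]:c[2],::-1]),(400,400),interpolation=cv2.INTER_CUBIC)
cv2.imwrite('pics/m4.png',W[:400])"
```

```text
t: 10.52
tool_pos: [0.5397, 0.1424, 0.0164]
tcp_rot: [[0.263, 0.965, 0.001], [0.965, -0.263, 0.0], [0.001, 0.001, -1.0]]
ft_force: [0.1, -0.1, -0.8]
width: 0.0467
gripper_force: 51.6
turn [ 0.001 -0.    -0.002] shift now-axes [ 0.49 -0.01  0.02] after-turn axes [ 0.49 -0.01  0.02]
t 10.525 pos [0.5397 0.1424 0.0164] q [0.24 0.51 1.87 0.   0.75 0.5 ] F [ 0.1 -0.1 -0.8] w 0.0467
```

View pics/m4.png

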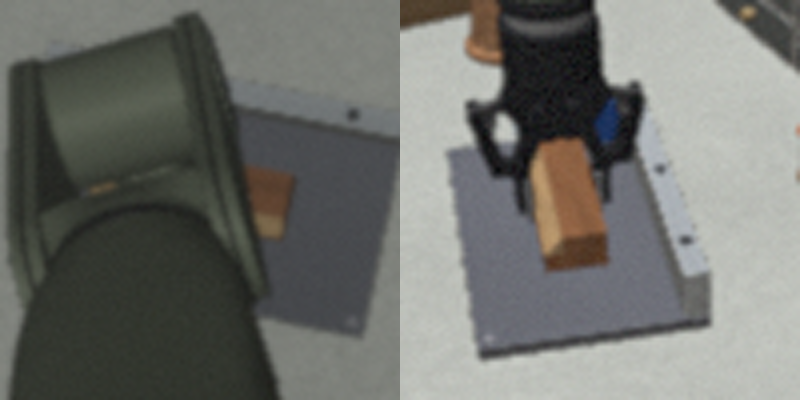

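The bar is over the bed and parallel to the fence, with clearance all round. Now I slide it towards the stop.

```bash
python3 -m creep '1 0.2 0 0 0 0 0; 1 0.15 0 0 0 0 0; 1 0.03 0 0 0 0 0; 1 0 0 0 0 0 0; 1 0 0 0 0 0 0' | grep -E 'pos|ft'; python3 -m creep '1 0.03 0 0 0 0 0; 1 0.03 0 0 0 0 0; 1 0 0 0 0 0 0' | grep -E 'pos|ft';python3 -m creep '1 0.03 0 0 0 0 0;  1 0 0 0 0 0 0' | grep -E 'pos|ft'; python3 -c "
from go import *
plan(J((-.065,-.075,.003)),down(JIG[2]))"
```

```text
tool_pos: [0.5451, 0.1643, 0.0158]
ft_force: [0.4, 0.0, -1.1]
tool_pos: [0.5463, 0.168, 0.0159]
ft_force: [-0.2, -0.4, -1.3]
tool_pos: [0.5468, 0.1697, 0.016]
ft_force: [-0.6, 0.1, -0.8]
turn [ 0.    -0.    -0.001] shift now-axes [ 0.02 -0.    0.02] after-turn axes [ 0.02 -0.    0.02]
t 11.875 pos [0.5468 0.1697 0.016 ] q [0.28 0.53 1.84 0.   0.77 0.55] F [-0.6  0.1 -0.8] w 0.0467
```

```bash
for i in 1 ; do python3 -m creep '1 0.02 0 0 0 0 0; 1 0 0 0 0 0 0' | grep -E 'pos|ft'; python3 -m creep '1 0.02 0 0 0 0 0; 1 0 0 0 0 0 0' | grep -E 'pos|ft'; python3 -m creep '1 0.02 0 0 0 0 0; 1 0 0 0 0 0 0' | grep -E 'pos|ft'; done
```

```text
tool_pos: [0.5471, 0.1708, 0.0159]
ft_force: [-0.0, -0.0, -1.2]
tool_pos: [0.5472, 0.1714, 0.0159]
ft_force: [0.3, -3.4, -0.5]
tool_pos: [0.5472, 0.1714, 0.0159]
ft_force: [-1.0, -8.3, 0.8]
```

```bash
python3 -m creep '1 0 0 0.02 0 0 0; 1 0 0 0 0 0 0' | grep -E 'pos|ft'; python3 -m creep '1 0 0 0.02 0 0 0; 1 0 0 0 0 0 0' | grep -E 'pos|ft'; python3 -m creep '1 0 0 0.01 0 0 0; 1 0 0 0 0 0 0' | grep -E 'pos|ft'
```

```text
tool_pos: [0.547, 0.1715, 0.0147]
ft_force: [-1.6, -6.9, 1.3]
tool_pos: [0.5469, 0.1715, 0.0135]
ft_force: [0.1, -7.7, 0.9]
tool_pos: [0.5469, 0.1715, 0.0133]
ft_force: [-1.2, -7.1, 4.8]
```

```bash
python3 -m creep '0.2 0 0 0 0 0 0; 0.2 0 0 0 0 0 0; 0.2 0 0 0 0 0 0;0.2 0 0 -0.1 0 0 0; 0.2 0 0 -0.3 0 0 0; 0.2 0 0 -0.4 0 0 0; 0.2 0 0 -0.4 0 0 0; 1 -0.1 -0.3 0 0 0 0; 1 -0.1 -0.5 0 0 0 0; 1 0 0 0 0 0 0; 1 0 0 0 0 0 0' | grep -vE 'rot'; python3 -c "
from go import *
plan(J((-.112,-.080,.005)),down(JIG[2]))
a=arm.get_image('top');b=arm.get_image('side')
W=np.zeros((600,800,3),np.uint8)
for im,c,x in((a,(215,175,315,275),0),(b,(240,130,340,230),400)):W[:400,x:x+400]=cv2.resize(np.ascontiguousarray(im['color'][c[1]:c[3],c[0]:c[2],::-1]),(400,400),interpolation=cv2.INTER_CUBIC)
cv2.imwrite('pics/m5.png',W[:400])"
```

```text
t: 14.75
tool_pos: [0.4991, 0.1744, 0.0855]
ft_force: [0.9, 0.6, -0.1]
width: 0.0004
gripper_force: 0.0
turn [ 0.001 -0.001 -0.001] shift now-axes [ 0.07 -0.    1.14] after-turn axes [0.07 0.   1.14]
t 14.75 pos [0.4991 0.1744 0.0855] q [0.31 0.39 1.88 0.   0.88 0.58] F [ 0.9  0.6 -0.1] w 0.0004
```

View pics/m5.png

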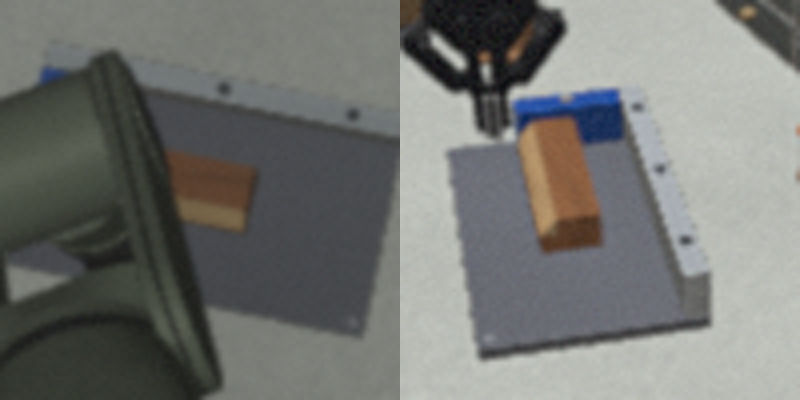

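The bar lies against the blue stop, parallel to the fence with a gap of about 40 mm. The closed fingers are on the bevel side. Next I go down and push it to the fence.

```bash
python3 -m creep '1 0.15 0 0.3 0 0 0; 1 0 0 0.4 0 0 0; 1 0 0 0.3 0 0 0; 1 0 0 0.14 0 0 0; 1 0 0.2 0 0 0 0; 1 0 0.15 0 0 0 0; 1 0 0.1 0 0 0 0; 1 0 0.1 0 0 0 0; 1 0 0.08 0 0 0 0; 1 0 0.05 0 0 0 0; 1 0 0 0 0 0 0' | grep -E 'pos|ft'; python3 -c "
from go import *
plan(J((-.056,-.075,.005)),down(JIG[2]))"
```

```text
tool_pos: [0.5402, 0.172, 0.0166]
ft_force: [-0.9, 0.8, 0.5]
turn [ 0.    -0.    -0.001] shift now-axes [ 0.01  0.26 -0.01] after-turn axes [ 0.01  0.26 -0.01]
t 16.225 pos [0.5402 0.172  0.0166] q [ 0.29  0.52  1.85 -0.    0.77  0.55] F [-0.9  0.8  0.5] w -0.0004
```

```bash
python3 -m creep '1 0 0.05 0 0 0 0; 1 0 0.05 0 0 0 0; 1 0 0.04 0 0 0 0; 1 0 0 0 0 0 0' | grep -E 'pos|ft'; python3 -m creep '1 0 0.04 0 0 0 0; 1 0 0.03 0 0 0 0; 1 0 0 0 0 0 0' | grep -E 'pos|ft';  python3 -m creep '1 0 0.03 0 0 0 0; 1 0 0 0 0 0 0' | grep -E 'pos|ft'; python3 -c "
from go import *
plan(J((-.056,-.075,.005)),down(JIG[2]))"
```

```text
tool_pos: [0.5484, 0.1698, 0.0165]
ft_force: [-0.2, 1.2, 0.6]
tool_pos: [0.5516, 0.1688, 0.0164]
ft_force: [-2.4, 1.2, 1.1]
tool_pos: [0.5518, 0.1688, 0.0164]
ft_force: [-6.3, 4.0, 3.7]
turn [-0.003  0.    -0.002] shift now-axes [ 0.02  0.06 -0.01] after-turn axes [ 0.02  0.06 -0.01]
t 17.35 pos [0.5518 0.1688 0.0164] q [0.28 0.54 1.82 0.   0.78 0.54] F [-6.3  4.   3.7] w -0.0001
```

```bash
python3 -m creep '1 0 0.02 0 0 0 0; 1 0.03 0 0 0 0 0; 1 0.03 0 0 0 0 0; 1 0 0 0 0 0 0' | grep -E 'pos|ft'; python3 -c "
from fit import *
from go import J,JIG
a=arm.get_image('top');b=arm.get_image('side')
c=J((-.024,-.075,0))
it=[(BV,(c[0],c[1],JIG[2]),.012),(STOP,JIG,0),(FEN,JIG,0)]
W=np.hstack([cv2.resize(overlay(a,it,(220,180,300,260),5),(400,400)),overlay(b,it,(250,140,330,220),5)])
cv2.imwrite('pics/m6.png',W)"
```

```text
tool_pos: [0.5521, 0.1704, 0.0157]
ft_force: [-8.9, -0.4, 3.3]
```

View pics/m6.png

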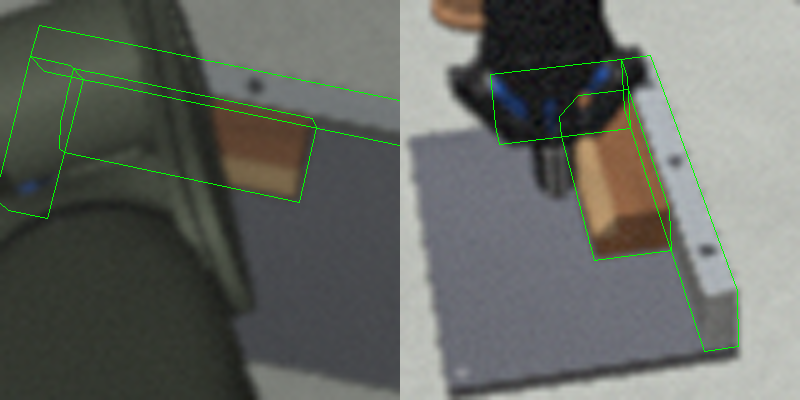

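```bash
python3 -m creep '1 0 -0.15 0 0 0 0; 1 0 0 -0.3 0 0 0; 1 0 0 -0.5 0 0 0; 1 0 0 -0.2 0 0 0; 1 -0.6 0 0 0 0 0; 1 -0.7 0.2 0 0 0 0; 1 -0.5 0.25 0 0 0 0; 1 0 0.15 0 0 0 0; 1 0 0 0 0 0 0' | grep -E 'pos|ft'; python3 -c "
from go import *
plan(J((-.026,-.178,.008)),down(JIG[2]))"
```

```text
tool_pos: [0.5544, 0.0605, 0.0763]
ft_force: [-0.1, 0.7, 0.6]
turn [ 0.    -0.    -0.002] shift now-axes [0.03 0.05 0.94] after-turn axes [0.03 0.05 0.94]
t 19.075 pos [0.5544 0.0605 0.0763] q [0.09 0.43 1.82 0.   0.89 0.35] F [-0.1  0.7  0.6] w 0.0003
```

```bash
python3 -m creep '1 0 0.04 0.3 0 0 0; 1 0 0 0.4 0 0 0; 1 0 0 0.23 0 0 0; 1 0.1 0 0 0 0 0; 1 0.06 0 0 0 0 0; 1 0 0 0 0 0 0' | grep -E 'pos|ft'; python3 -m creep '1 0.03 0 0 0 0 0; 1 0.03 0 0 0 0 0;  1 0 0 0 0 0 0' | grep -E 'pos|ft'; python3 -m creep '1 0.03 0 0 0 0 0; 1 0.03 0 0 0 0 0;  1 0 0 0 0 0 0' | grep -E 'pos|ft'; python3 -c "
from go import *
plan(J((-.026,-.161,.008)),down(JIG[2]))"
```

```text
tool_pos: [0.5591, 0.0694, 0.0215]
ft_force: [0.4, 0.5, 0.7]
tool_pos: [0.5595, 0.0723, 0.0209]
ft_force: [-0.1, -0.5, -0.3]
tool_pos: [0.5604, 0.0759, 0.0207]
ft_force: [0.2, -0.4, -0.2]
turn [ 0.    -0.    -0.001] shift now-axes [0.04 0.02 0.01] after-turn axes [0.04 0.02 0.01]
t 20.575 pos [0.5604 0.0759 0.0207] q [0.11 0.52 1.85 0.   0.77 0.38] F [ 0.2 -0.4 -0.2] w -0.0001
```

```bash
for i in 1; do python3 -m creep '1 0.03 0 0 0 0 0; 1 0.02 0 0 0 0 0;  1 0 0 0 0 0 0' | grep -E 'pos|ft'; python3 -m creep '1 0.02 0 0 0 0 0; 1 0.02 0 0 0 0 0;  1 0 0 0 0 0 0' | grep -E 'pos|ft'; done
```

```text
tool_pos: [0.5611, 0.0787, 0.0207]
ft_force: [-0.6, 0.4, 0.0]
tool_pos: [0.5614, 0.08, 0.0207]
ft_force: [-0.3, -5.3, 1.2]
```

```bash
python3 -m creep '1 0.02 0 0 0 0 0;  1 0 0 0 0 0 0' | grep -E 'pos|ft'; python3 -m creep '1 -0.15 0 0 0 0 0; 1 0 -0.3 -0.5 0 0 0; 1 0 -0.5 -0.5 0 0 0; 1 0 -0.5 0 0 0 0; 1 0 0 0 0 0 0' | grep -E 'pos|ft'; python3 -c "
from go import *
plan(J((-.041-.06,-.0735,.023+.06)),down(JIG[2],np.pi/4))"
```

```text
tool_pos: [0.5613, 0.08, 0.0207]
ft_force: [-1.3, -9.9, 3.1]
tool_pos: [0.4826, 0.0943, 0.081]
ft_force: [-0.1, 0.4, 0.3]
turn [-0.501  0.    -0.001] shift now-axes [ 1.54  0.1  -0.23] after-turn axes [ 1.54  0.24 -0.09]
t 22.2 pos [0.4826 0.0943 0.081 ] q [0.17 0.34 1.96 0.   0.84 0.43] F [-0.1  0.4  0.3] w 0.0002
```

The stop contact is firm: 10 N with no movement. Before tilting I check that the wrist can reach the tilted pose.

```bash
cat > ik.py <<'E'
from go import *
from scipy.optimize import least_squares
D=np.array([[.32,1.565,np.hypot(.166,.551),.2313],[.31,1.84,np.hypot(.4605,.2313),.1332],[.48,1.99,np.hypot(.4577,.2289),.0055],[.35,1.9,np.hypot(.4585,.2314),.0929],[.42,1.8,np.hypot(.5385,.1411),.0903],[.51,1.87,np.hypot(.5397,.1424),.0164],[.39,1.88,np.hypot(.4991,.1744),.0855],[.54,1.82,np.hypot(.5518,.1688),.0164],[.43,1.82,np.hypot(.5544,.0605),.0763],[.34,1.96,np.hypot(.4826,.0943),.081]])
# r = L1 sin q2 + L2 sin(q2+q3) ; z = c + L1 cos q2 + L2 cos(q2+q3)   (c = shoulder height - Lw)
f=lambda p:np.concatenate([p[0]*np.sin(D[:,0])+p[1]*np.sin(D[:,0]+D[:,1])-D[:,2],p[2]+p[0]*np.cos(D[:,0])+p[1]*np.cos(D[:,0]+D[:,1])-D[:,3]])
r=least_squares(f,[.4,.4,.1]);L1,L2,c=r.x
if __name__=="__main__":
    print(r.x,np.abs(r.fun).max())
    A=lambda ax,a:Ro.from_euler(ax,a).as_matrix()
    def fk(q,Lw,s):
        R2=A("z",q[0])@A("y",q[1]);R3=R2@A("y",q[2]);p=np.array([0,0,c+Lw])+R2@[0,0,L1]+R3@[0,0,L2]
        R5=R3@A("z",s*q[3])@A("y",q[4]);return p+R5@[0,0,Lw],R5[:,2]
    lo=[-3.11,-.84,.21,-3.2,.0];hi=[3.11,2.01,2.61,4.49,2.63]
    for Lw in(.18,.25,.3):
      for tilt in(25,35,45):
        for back in(0.,.06):
          pos=J((-.041-back,-.0735,.023+back));z=down(JIG[2],np.radians(tilt))[:,2]
          g=lambda q:np.concatenate([fk(q,Lw,1)[0]-pos,fk(q,Lw,1)[1]-z])
          b=least_squares(g,[.2,.3,1.9,0.1,.6],bounds=(lo,hi));b2=least_squares(g,[.2,.3,1.9,-.5,.6],bounds=(lo,hi));b=min(b,b2,key=lambda o:o.cost)
          print(Lw,tilt,back,np.round(b.x,2),round(b.cost,6))
E
python3 ik.py
```

```text
[ 0.5502832   0.41778497 -0.15967835] 0.005106358205748215
0.18 25 0.0 [ 0.36  0.48  1.94 -0.62  0.44] 0.0
0.18 25 0.06 [ 0.43  0.33  1.99 -0.55  0.55] 0.0
0.18 35 0.0 [ 0.39  0.47  2.   -1.17  0.39] 0.0
0.18 35 0.06 [ 0.47  0.32  2.05 -0.97  0.48] 0.0
0.18 45 0.0 [ 0.42  0.48  2.06 -1.7   0.47] 0.0
0.18 45 0.06 [ 0.5   0.33  2.12 -1.44  0.52] 0.0
0.25 25 0.0 [ 0.39  0.46  2.   -0.68  0.42] 0.0
0.25 25 0.06 [ 0.47  0.3   2.05 -0.59  0.53] 0.0
0.25 35 0.0 [ 0.44  0.45  2.09 -1.3   0.4 ] 0.0
0.25 35 0.06 [ 0.53  0.3   2.13 -1.06  0.49] 0.0
0.25 45 0.0 [ 0.49  0.48  2.17 -1.81  0.52] 0.0
0.25 45 0.06 [ 0.59  0.32  2.21 -1.52  0.56] 0.0
0.3 25 0.0 [ 0.42  0.44  2.04 -0.74  0.41] 0.0
0.3 25 0.06 [ 0.5   0.29  2.09 -0.62  0.53] 0.0
0.3 35 0.0 [ 0.48  0.45  2.14 -1.39  0.41] 0.0
0.3 35 0.06 [ 0.58  0.29  2.19 -1.12  0.5 ] 0.0
0.3 45 0.0 [ 0.54  0.48  2.23 -1.86  0.56] 0.0
0.3 45 0.06 [ 0.66  0.32  2.28 -1.56  0.6 ] 0.0
```

```bash
python3 -m creep '1 0.6 0 -0.1 0 0 0; 1 0.6 0 -0.1 0 0 0; 1 0.34 0 0 0 0 0; 1 0 0 0 -0.1 0 0; 1 0 0 0 -0.1 0 0; 1 0 0 0 0 0 0; 1 0 0 0 0 0 0' | grep -E 'pos|ft'; python3 -c "
from go import *
plan(J((-.041-.06,-.0735,.023+.06)),down(JIG[2],np.pi/4))"
```

```text
tool_pos: [0.5098, 0.1833, 0.093]
ft_force: [0.3, 0.1, -0.2]
turn [-0.3    0.    -0.002] shift now-axes [-0.01  0.06 -0.02] after-turn axes [-0.01  0.06  0.01]
t 23.075 pos [0.5098 0.1833 0.093 ] q [ 0.44  0.31  2.03 -0.37  0.59  0.99] F [ 0.3  0.1 -0.2] w 0.0
```

```bash
python3 -m creep '1 0 0 0 -0.07 0 0; 1 0 0 0 -0.063 0 0; 1 0 0 0 0 0 0' | grep -E 'pos|ft'; python3 -c "
from go import *
plan(J((-.066,-.0735,.032)),down(JIG[2],np.radians(30)))"
```

```text
tool_pos: [0.5088, 0.1821, 0.0921]
ft_force: [0.1, -0.2, 0.4]
turn [-0.008  0.003 -0.   ] shift now-axes [0.02 0.17 1.01] after-turn axes [0.01 0.16 1.02]
t 23.45 pos [0.5088 0.1821 0.0921] q [ 0.53  0.3   2.14 -0.86  0.48  1.53] F [ 0.1 -0.2  0.4] w -0.0
```

```bash
python3 -m creep '1 0 0.05 0.3 0 0 0; 1 0 0.05 0.3 0 0 0; 1 0.02 0.05 0.3 0 0 0; 1 0 0.02 0.12 0 0 0; 1 0 0 0 0 0 0' | grep -E 'pos|ft'; python3 -c "
from go import *
plan(J((-.051,-.0735,.017)),down(JIG[2],np.radians(30)))"
```

```text
tool_pos: [0.5476, 0.1726, 0.0442]
ft_force: [0.1, 0.3, 0.2]
turn [-0.007  0.003 -0.002] shift now-axes [-0.    0.08  0.33] after-turn axes [-0.    0.07  0.33]
t 24.075 pos [0.5476 0.1726 0.0442] q [ 0.47  0.42  2.13 -1.05  0.39  1.69] F [0.1 0.3 0.2] w 0.0003
```

```bash
python3 -m creep '1 0 0.03 0.12 0 0 0; 1 0 0.02 0.08 0 0 0; 1 0 0 0 0 0 0' | grep -E 'pos|ft'; python3 -m creep '1 0 0.01 0.03 0 0 0; 1 0 0.01 0.03 0 0 0; 1 0 0 0 0 0 0' | grep -E 'pos|ft'; python3 -c "
from go import *
plan(J((-.051,-.0735,.017)),down(JIG[2],np.radians(30)))
b=arm.get_image('side');save(b,'s7.png',(245,140,345,220),6)"
```

```text
tool_pos: [0.5548, 0.1708, 0.0352]
ft_force: [-0.1, 0.0, -0.1]
tool_pos: [0.5575, 0.1701, 0.0327]
ft_force: [0.1, 0.3, 0.0]
turn [-0.007  0.002 -0.001] shift now-axes [-0.    0.02  0.08] after-turn axes [-0.    0.02  0.08]
t 24.825 pos [0.5575 0.1701 0.0327] q [ 0.45  0.44  2.13 -1.11  0.37  1.73] F [0.1 0.3 0. ] w -0.0004
```

View pics/s7.png

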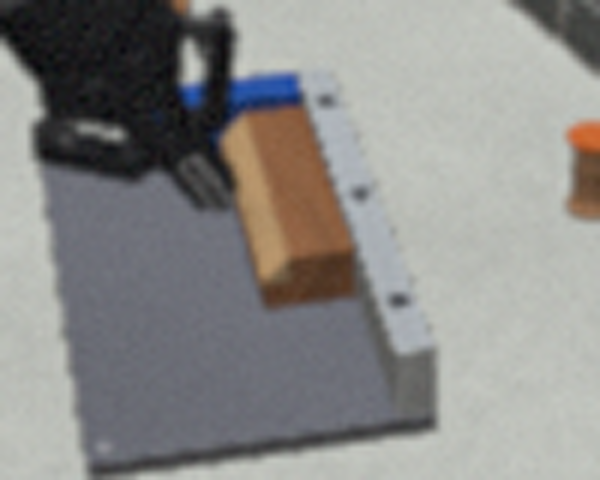

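The bar is flush against the fence and in the corner. The fingertip hangs just off the middle of the bevel. I continue along the diagonal.

```bash
python3 -m creep '1 0 0.01 0.03 0 0 0; 1 0 0 0 0 0 0' | grep -E 'pos|ft'; python3 -m creep '1 0 0.01 0.03 0 0 0; 1 0 0 0 0 0 0' | grep -E 'pos|ft'; python3 -m creep '1 0 0 0.02 0 0 0; 1 0 0 0 0 0 0' | grep -E 'pos|ft'
```

```text
tool_pos: [0.5589, 0.1697, 0.0314]
ft_force: [0.7, -0.2, 0.5]
tool_pos: [0.5603, 0.1693, 0.0301]
ft_force: [0.1, -0.6, 0.5]
tool_pos: [0.5607, 0.1692, 0.029]
ft_force: [0.3, -0.5, -0.5]
```

```bash
python3 -m creep '1 0 0.02 0.01 0 0 0; 1 0 0 0 0 0 0' | grep -E 'pos|ft'; python3 -m creep '1 0 0.01 0.02 0 0 0; 1 0 0 0 0 0 0' | grep -E 'pos|ft'; python3 -m creep '1 0 0.01 0.02 0 0 0; 1 0 0 0 0 0 0' | grep -E 'pos|ft'
```

```text
tool_pos: [0.5622, 0.1689, 0.0293]
ft_force: [0.2, 1.0, 0.4]
tool_pos: [0.5632, 0.1686, 0.0284]
ft_force: [0.1, -0.4, 1.1]
tool_pos: [0.5636, 0.1685, 0.0282]
ft_force: [-6.5, 2.4, 7.7]
```

```bash
python3 -m creep '1 0.01 0.004 0.012 0 0 0; 1 0 0 0 0 0 0; 1 0 0 0 0 0 0; 1 0 0 0 0 0 0' | grep -E 'pos|ft'
```

```text
tool_pos: [0.5637, 0.1685, 0.028]
ft_force: [-11.0, 1.2, 13.7]
```

```bash
python3 -m creep '1 0 0.006 0.003 0 0 0; 1 0 0 0 0 0 0; 1 0 0 0 0 0 0; 1 0 0 0 0 0 0; 1 0 0 0 0 0 0; 1 0 0 0 0 0 0' | grep -E 'pos|ft'; python3 -c "
from fit import *
b=arm.get_image('side');a=arm.get_image('top')
save(b,'s8.png',(245,140,345,220),6)
F=[np.array(arm.sense()['ft_force'])]
R=Rz(-.264);print('jig-axis force',np.round(R.T@F[0],1),arm.sense()['t'],np.round(arm.sense()['joint_pos'],2))"
```

```text
tool_pos: [0.5638, 0.1684, 0.028]
ft_force: [-12.4, 1.1, 13.8]
jig-axis force [-13.7  -1.8  14.1] 27.725 [ 0.45  0.46  2.12 -1.12  0.37  1.74]
```

View pics/s8.png

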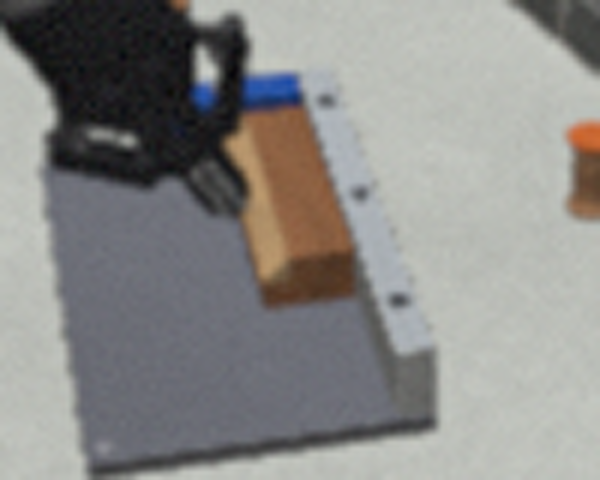

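The fingertip is pressing on the bevel. The bar is unmoved, flat in the corner against both fence and stop. The push is 13.7 N towards the fence and 14.1 N down, about 19.7 N in total at 45°. I hand it in.

```bash
python3 -c "
from cell import arm
print(arm.finish_job())"
```

```text
the job is handed in; nothing more can be done
None
```

I handed the job in at about 28 s with the bevelled bar flat on the bed, its back against the fence and its end against the blue stop, held by a diagonal push of about 20 N on the bevel; the plain bar and other items were never touched.

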